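# Put the print away in the swing-out tray

## Robot

A 6-joint arm with a two-finger parallel gripper is mounted at the origin on the work surface. World frame = base frame: x ahead of the robot, y to its left, z up, the work surface at z = 0. Lengths are in mm, angles in rad, forces in N, time in s.
With the tool pointing down it reaches from about 275 to 750 mm from the base axis. Payload 10.2 kg.
Tool frame: the origin (TCP) lies at the very end of the fingers, on their centre line; the grasp point (between the pads) lies 19 mm behind it; z points along the fingers, y is the line along which they close (so a half turn about z gives the same grasp; the last joint's range is limited). The gripper opens to 85 mm and grips with 20 to 120 N. Pads are 22 mm wide; open, the fingers measure 114 mm over their backs; the gripper's body (76 mm by 85 mm) begins 54 mm behind the grasp point. The pads swing forward as they close: fully open they stand 13 mm farther back than shut.
Start: joints at [-0.223, 0.313, 1.498, -0, 1.331, -0.223], TCP at [525.006, -0.013, 203.994] pointing down, gripper open.
Joint ranges: [-2.94, 2.94], [-0.97, 2.17], [0.19, 2.56], [-1.23, 4.37], [0.02, 3.11], [-2.88, 2.88]. Speed limits (rad/s): [2.39, 2.39, 3.01, 3.14, 3.14, 3.14].

## Interface

Orientations are given as a unit quaternion [w, x, y, z].
In Python, from rig import ctrl gives the robot as it stands.
- The arm moves only by the tool step_arm, never from a script. Its argument "increments" is a list of rows, each a list of 3 entries, a list of its own where there are three numbers: the shift along the tool's x, y, z in cm, then the turn, a rotation vector about the tool's x, y, z in degrees, then the opening in per cent of the stroke, from 0 (shut) to 100 (fully open). A call has 1 to 8 rows; each row is the pose to reach, as a shift and turn from the pose commanded when the call began, along the tool's axes at that moment; what a row does not reach only later rows make up. A row lasts 1/8 s, in which the tool goes at most 62.5 mm and 10.7 degrees, less where a joint would pass 70% of its speed; a pose out of reach is approached as far as the arm can. A call with a gripper value outside its range is refused whole. The fingers move at their own pace and stop on an object; "squeeze" is the grip in N (left out, the last holds). Time passes only in rows, so rows that repeat a pose let the fingers close. It gives the time, the measured TCP pose, the force, the opening and the grip force at its end, in the units of the state.
- ctrl.sense(): the state, without advancing time (a new reading comes with each control period).
- ctrl.capture(name): name is "scene" or "side" or "wrist"; returns a dict with "img" (384x512x3 uint8, red, green, blue), "fx", "fy", "cx", "cy" (pixels), "k1" (the pictures are not rectified: a ray, as slopes to the right and down, at radius r is drawn at 1 + k1 r^2 times it, then the intrinsics apply), "extrinsics" (4x4, takes a point from camera to world coordinates). Camera axes: x right, y down, z forward; pixel columns grow to the right and rows downward; lengths in mm; the calibration is good to about 2 mm. A picture is of the moment at which its call begins. There is no depth.
- ctrl.finish_job(): hands the job in; it is judged then, once.
The state is a dict: "time_s": time; "joints": joint angles; "dq": joint speeds; "tau": joint torques, N m; "eef_pos": TCP position; "ee_rot": TCP orientation; "force": force on the tool from outside, world axes, zero at the start; "wrist_torque": the same for the moment, N m; "grip_width": opening from 0.0 (shut) to 1.0 (fully open); "grip_force": force on a finger pad.
Only numpy, scipy, OpenCV 4.12 (cv2) and the standard library are available. Lean on these libraries where they do the work, as an engineer would, in place of code of your own. Each camera call takes 0.05 s, during which the arm holds its last target. There are 200 camera calls.

## Task

Push on the blue tab to swing the plywood tray all the way out from under the riser, then set the red printed housing upright on the tray's floor. Next hang the orange caddy by its hook over the rim of the tray's long front wall (the one towards the robot when the tray is home), about the middle of that wall, box outside, and push the tab to swing the loaded tray fully home. Set things down without dropping them, do not slam the tray, and leave everything else where it stands.

Things in the scene. Friction and masses are not known exactly. Their poses are not given: they have to be found in the camera images.
- tray (a joint): swing of the plywood tray about the upright post at its one end, rad: 0 = fully home under the riser (a stop), grows to 1.4 (a stop) as the free end swings out towards the robot, clockwise seen from above. Stiff enough (0.2 N m) to stay where it is left; 1 to 2 N at the tab moves it.
- pivot (a point): point on the axis of the tray's post, on the top of the low light-wood riser, 86 mm above the desk. The riser is fixed but stands and is turned differently each time. From here the tray at home runs along -y; -x is the riser's open front (robot side), z up.
- riser: the same riser and axes, origin on the post's axis at desk level. Its board (underside at 74 mm, top at 86 mm) reaches from 125 mm along -y to 210 mm along +y, and 12 mm along -x to 105 mm along +x. Black packs on it, beyond 100 mm along +y, reach 132 mm above the desk. A leg stands 91 to 103 mm along +x, 93 to 123 mm along -y.
- tray_tab (a point): middle of the upright blue tab on the tray's free end, 186 mm along the tray's -y from the post's axis, 80 mm above the desk. A plate 8 mm thick (tray x), 32 mm wide (tray y), standing 35 mm above the rim, up to 95 mm above the desk; at home it is clear of the riser. Push its +x face to swing the tray out, its -x face to bring it home. Axes turn with the tray.
- tray_floor (a point): point on the tray's floor, midway between the long walls, 95 mm along the tray's -y and 32 mm along its +x from the post's axis, 18 mm above the desk. The tray is 104 mm wide (x), 190 mm long (y); walls 7 mm thick, 42 mm above the floor. Inside it reaches 45 mm either way in x, 68 mm along -y, 108 mm along +y (its far end stays under the riser). Axes turn with the tray.
- tray_rim (a point): point near the middle of the top edge of the tray's long front wall (the wall on the robot's side when the tray is home), 60 mm above the desk, 85 mm along the tray's -y from the post's axis and 16.5 mm along its -x. The wall is 7 mm thick, from 85 mm along -y to 105 mm along +y of this point; y runs along it, -x points out of the tray. Axes turn with the tray.
- housing_mid (a point): centre of the printed red round housing with a green band and a dark top: 56 mm diameter, 46 mm tall, about 70 g, standing on the desk (this point is half-way up); z up.
- caddy_mid (a point): centre of the box of the orange hook-on caddy, about 90 g, half-way up the box (20 mm above its underside). The box is 40 mm deep (x), 60 mm wide (y), 40 mm tall and stands upright on the desk; the hook is on its +x side. Bits stand inside, below its top.
- caddy_hook (a point): seat of the caddy's hook: middle of the slot, on the underside of the hook's top; 27.5 mm along the caddy's +x from caddy_mid and 26 mm above it. Slot 13 mm wide at the top, 18 mm at the mouth; the lip on its +x side reaches 17 mm down; hook 44 mm wide (y), top 4 mm thick. Hung, this point lies on the rim, box outside the tray, its underside about 14 mm above the desk.
- housing: the red housing, origin at the centre of its underside, z up
- caddy: the orange caddy, origin under the centre of its box, z up, hook towards its +x
- red_mug: bystander: red mug, 84 mm across, 95 mm tall, handle to its +y; origin under its centre
- grey_mug: bystander: grey-blue mug, 82 mm across, 85 mm tall, handle to its +y; origin under its centre
- tape: bystander: red and black tape measure, 65 x 36 mm, 62 mm tall; origin under its centre
- mouse: bystander: black computer mouse, 110 x 68 mm, 48 mm tall; origin under its centre
- glue: bystander: small blue glue bottle with red cap, 32 mm across, 95 mm tall; origin under its centre
- marker: bystander: black marker standing on end, 28 mm across, 115 mm tall; origin under its centre
Mind the look-alikes: they are no part of the job. What is shaped like the housing but yellow is not meant.

How it is judged (in metres and radians):
On the way, in this order (a step that is already met when the one before it is completed fails the run):
1. the tray is swung all but fully out: 1.2 rad of its 1.4 rad (value of joint tray above 1.2 rad), for 0.1 s.
2. the housing stands upright on the tray's floor, let go (x of housing_mid in the frame of tray_floor between -0.03 and 0.03 m and y of housing_mid in the frame of tray_floor between -0.05 and 0.08 m and z of housing_mid in the frame of tray_floor between 0.017 and 0.029 m and angle between housing_mid's own z axis and vertical below 0.15 rad and contact force between the fingers and housing below 0.1 N), for 0.2 s.
3. the caddy hangs by its hook on the tray's front rim, let go (x of caddy_hook in the frame of tray_rim between -0.014 and 0.014 m and y of caddy_hook in the frame of tray_rim between -0.04 and 0.06 m and z of caddy_hook in the frame of tray_rim between -0.006 and 0.007 m and x of caddy_mid in the frame of tray_rim below -0.012 m and angle between caddy_mid's own z axis and vertical below 0.35 rad and angle between the y axis of caddy_hook and the y axis of tray_rim, either way round below 0.25 rad and contact force between the fingers and caddy below 0.1 N), for 0.2 s.
At the end, for the whole second after the job is handed in: the tray is home (within 0.06 rad of its stop); the housing stands upright on the tray's floor; the caddy hangs by its hook on the rim of the tray's front wall, within 50 mm of the wall's middle, box outside and roughly parallel to the wall (0.25 rad); both let go and at rest (all of step 2 and all of step 3 and linear speed of each of housing, caddy below 0.03 m/s and value of joint tray below 0.06 rad); the robot touches nothing.
It fails at once if a bystander is moved by more than 30 mm (distance of any of red_mug, grey_mug, tape, mouse, glue, marker from where it was at the start of the episode above 0.03 m).
It fails at once if the tray is slammed: it swings faster than 2.5 rad/s (velocity of joint tray above 2.5 rad/s or velocity of joint tray below -2.5 rad/s).
It fails at once if the housing or the caddy is dropped or thrown: faster than 0.7 m/s out of the fingers ((linear speed of housing above 0.7 m/s and contact force between the fingers and housing below 0.05 N) or (linear speed of caddy above 0.7 m/s and contact force between the fingers and caddy below 0.05 N)).
It also fails if it takes over 72 s, if anything falls off the work surface, if the arm or the gripper's body presses on something with over 40 N, if the wrist force passes 120 N, or if a joint passes its speed limit or range.

## Working session

There is one attempt and no reset: what is moved stays moved. The work goes in short steps, Python scripts to look and compute and a tool call to move; the robot and the scene stay as the last step left them, time stands still between calls to the robot, and variables do not carry over. Pictures are saved under pics/ and viewed, at most 10 in all, crops included, and the job is handed in when it is done.

Besides the shell and the picture viewer there is one more tool, called after "Call:" in YAML: its name, and indented under it one key for each argument. step_arm: Moves the arm, as the interface text tells. Its arguments: {"type":"object","properties":{"increments":{"type":"array"},"squeeze":{"type":"number"}},"required":["increments"]}

```bash
mkdir -p pics; ls; cat > h.py <<'E'
import numpy as np, cv2
from rig import ctrl
from scipy.spatial.transform import Rotation as R
def cap(n,f):
    c=ctrl.capture(n); cv2.imwrite(f,c["img"][:,:,::-1]); np.savez(f+'.npz',**c); return c
def load(f): return np.load(f+'.npz')
def pix2w(c,u,v,z):
    xd=np.array([(u-c["cx"])/c["fx"],(v-c["cy"])/c["fy"]]); x=xd.copy()
    for _ in range(20): x=xd/(1+c["k1"]*(x@x))
    E=np.array(c["extrinsics"]); d=E[:3,:3]@np.array([x[0],x[1],1]); o=E[:3,3]
    return o+d*(z-o[2])/d[2]
def w2pix(c,p):
    E=np.array(c["extrinsics"]); q=E[:3,:3].T@(np.array(p,float)-E[:3,3]); x=q[:2]/q[2]
    x=x*(1+c["k1"]*(x@x)); return np.array([x[0]*c["fx"]+c["cx"],x[1]*c["fy"]+c["cy"]])
E
python3 - <<'E'
from h import *
a=cap("scene","pics/scene.png");b=cap("side","pics/side.png")
for n in (a,b): print(n["extrinsics"],n["fx"],n["k1"])
for n in("scene","side"):
    i=cv2.imread(f"pics/{n}.png"); cv2.imwrite(f"pics/{n}L.png",cv2.resize(i,(800,600)))
print(ctrl.sense())
E
```

```text
pics
[[ 2.55757190e-01  8.17185439e-01 -5.16523202e-01  1.21715222e+03]
 [ 9.66723618e-01 -2.19396150e-01  1.31570424e-01 -1.35963733e+02]
 [-5.80576755e-03 -5.32985260e-01 -8.46104607e-01  1.25807578e+03]
 [ 0.00000000e+00  0.00000000e+00  0.00000000e+00  1.00000000e+00]] 484.33802977750906 -0.11208492706461583
[[-7.95735665e-01 -2.67143781e-01  5.43542963e-01 -2.10561668e+02]
 [-6.05416718e-01  3.75448599e-01 -7.01789817e-01  9.38416094e+02]
 [-1.65936588e-02 -8.87509183e-01 -4.60491152e-01  6.95829338e+02]
 [ 0.00000000e+00  0.00000000e+00  0.00000000e+00  1.00000000e+00]] 397.4212212864997 -0.12639236957764222
{'time_s': 0.1, 'joints': array([-2.23421491e-01,  3.13441330e-01,  1.49833629e+00,  1.55373712e-05,
        1.33105065e+00, -2.23384029e-01]), 'dq': array([-0.00184033, -0.00144404, -0.00101181,  0.00071657, -0.00097384,
       -0.00132892]), 'tau': array([ 2.30574413e-03, -4.12899542e+01, -2.60142785e+01, -1.81123951e-04,
        3.02137116e-03,  1.15447833e-05]), 'eef_pos': array([5.24736358e+02, 4.08286342e-02, 2.03477485e+02]), 'ee_rot': array([-5.26809533e-04,  7.07121199e-01,  7.07092094e-01, -3.22832404e-04]), 'force': array([-6.98967551e-01, -3.77596149e-01,  6.08975828e-04]), 'wrist_torque': array([ 0.02916834, -0.00818731,  0.0093651 ]), 'grip_force': 0.0, 'grip_width': 1.0015069830498957}
```

View pics/sceneL.png

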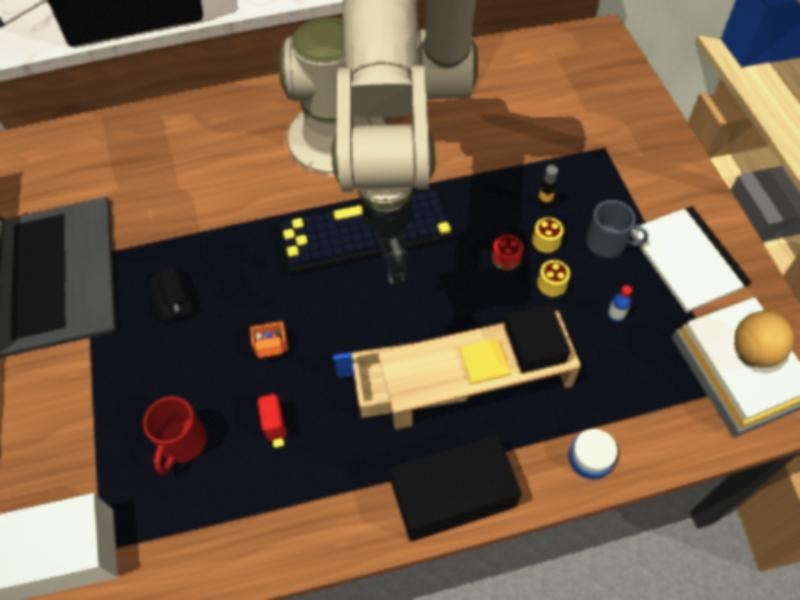

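View pics/sideL.png

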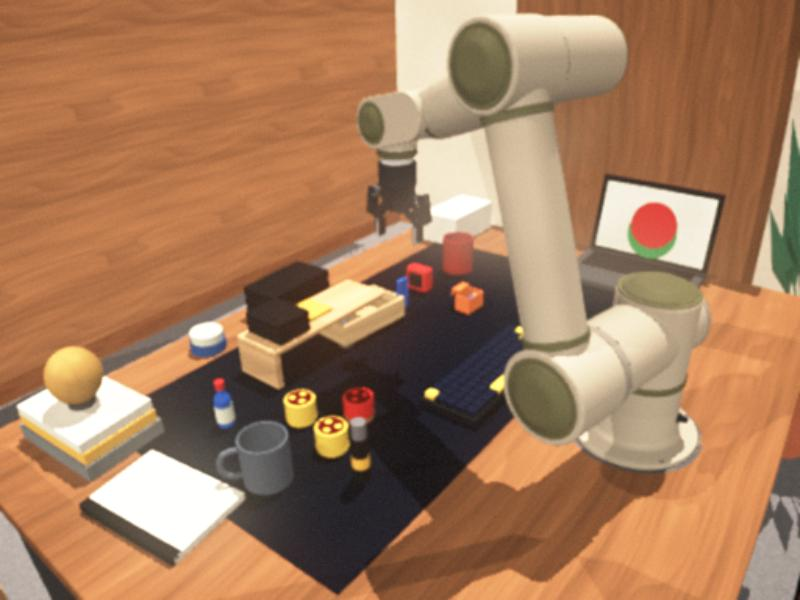

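```bash
python3 - <<'E'
from h import *
i=cv2.imread("pics/scene.png")
a=cv2.resize(i[190:280,205:380],(800,411),interpolation=3)
b=cv2.resize(i[130:195,300:375],(219,189),interpolation=3)
c=cv2.resize(i[195:240,150:195],(189,189),interpolation=3)
s=cv2.imread("pics/side.png"); d=cv2.resize(s[235:300,175:250],(219,189),interpolation=3)
bot=np.hstack([b,c,d]); bot=np.hstack([bot,np.zeros((189,800-bot.shape[1],3),np.uint8)])
cv2.imwrite("pics/c1.png",np.vstack([a,bot]))
E
```

```text
(no output)
```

View pics/c1.png

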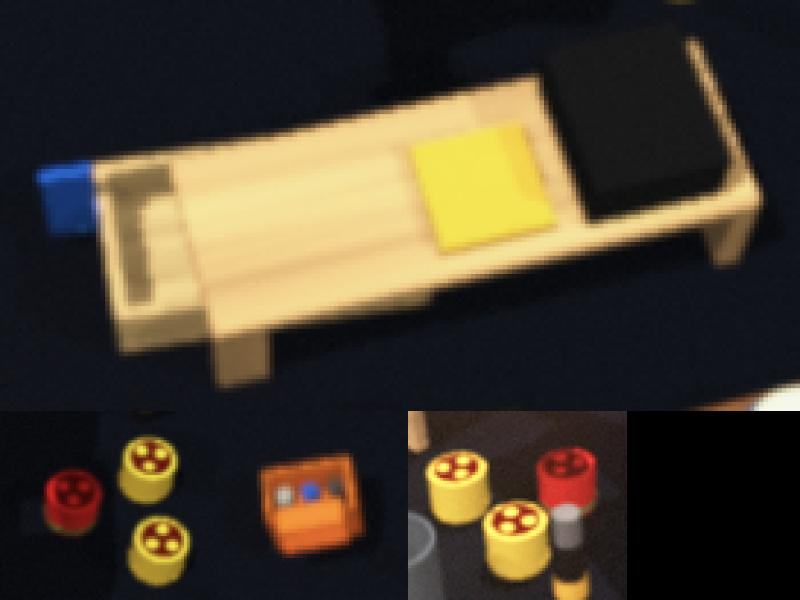

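```bash
python3 - <<'E'
from h import *
from scipy.optimize import least_squares
c=load("pics/scene.png")
f=lambda u,v:(205+u/4.571,190+v/4.571)
pts=[((-12,-125,86),f(173,158)),((105,-125,86),f(211,334)),((105,210,86),f(761,190)),((-12,210,86),f(692,36)),
((-4,-202,95),f(37,172)),((4,-202,95),f(40,182)),((-20,-170,60),f(96,163)),((84,-170,60),f(118,318))]
def W(p,q): 
    r=p[2];return [p[0]+np.cos(r)*q[0]-np.sin(r)*q[1],p[1]+np.sin(r)*q[0]+np.cos(r)*q[1],q[2]]
s=least_squares(lambda p:np.concatenate([w2pix(c,W(p,q))-uv for q,uv in pts]),[600,50,0.],loss='soft_l1')
print(s.x,s.fun.reshape(-1,2).round(1))
h=pix2w(c,325,156.4,46);print("housing",h)
g=lambda u,v:(150+(u-219)/4.2,195+(v-411)/4.2)
for u,v in((262,470),(354,455)):print("caddy",pix2w(c,*g(u,v),40))
for u,v in((278,508),(342,500),(285,550),(350,540)):print("hook",pix2w(c,*g(u,v),50))
for n,u,v,z in(("marker",549,170,115),("glue",627,290,95),("tab",343,355,95),("mouse",171,290,48),("tape",270,410,62),("yel1",548,225,46),("yel2",553,268,46),("greymug",612,212,85)):print(n,pix2w(c,u*.64,v*.64,z).round())
print(ctrl.sense()["ee_rot"]); w=ctrl.capture("wrist"); print(w["extrinsics"],w["fx"])
E
```

```text
[ 6.10079507e+02  8.15862489e+01 -2.96163638e-02] [[-1.7 -3.4]
 [-0.9 -3.5]
 [-0.3  1.4]
 [ 0.8 -0.9]
 [ 0.6  0.3]
 [ 0.5  0.7]
 [-0.8  0.7]
 [ 1.7  0.4]]
housing [420.48649926 261.86224779  46.        ]
caddy [ 470.7123669  -257.90440325   40.        ]
caddy [ 475.36525329 -193.82508526   40.        ]
hook [ 509.1439302  -250.64239088   50.        ]
hook [ 514.22950452 -207.27423457   50.        ]
hook [ 542.15705425 -250.91304633   50.        ]
hook [ 545.88485849 -207.16808229   50.        ]
marker [313. 378. 115.]
glue [607. 425.  95.]
tab [ 602. -105.   95.]
mouse [ 356. -395.   48.]
tape [ 656. -247.   62.]
yel1 [396. 356.  46.]
yel2 [496. 329.  46.]
greymug [424. 475.  85.]
[-5.26809533e-04  7.07121199e-01  7.07092094e-01 -3.22832404e-04]
[[ 9.99998969e-01  2.67978285e-04 -1.41077322e-03  5.25439219e+02]
 [-2.04830676e-04 -9.45768863e-01 -3.24840292e-01  8.28168870e+01]
 [-1.42131552e-03  3.24840246e-01 -9.45767833e-01  3.73099922e+02]
 [ 0.00000000e+00  0.00000000e+00  0.00000000e+00  1.00000000e+00]] 330.8859196310463
```

```bash
python3 - <<'E'
from h import *
from scipy.optimize import least_squares
c=load("pics/scene.png")
f=lambda u,v:(205+u/4.571,190+v/4.571)
B=[((-12,-125,86),f(173,158)),((105,-125,86),f(211,334)),((105,210,86),f(761,190)),((-12,210,86),f(692,36))]
T=[((-4,-202,95),f(37,172)),((4,-202,95),f(40,182)),((-20,-170,60),f(96,163)),((84,-170,60),f(118,318))]
def W(p,q,a=0): 
    r=p[2]+a;return [p[0]+np.cos(r)*q[0]-np.sin(r)*q[1],p[1]+np.sin(r)*q[0]+np.cos(r)*q[1],q[2]]
F=lambda p:np.concatenate([w2pix(c,W(p,q))-uv for q,uv in B]+[w2pix(c,W(p,q,p[3]))-uv for q,uv in T])
s=least_squares(F,[600,50,0.,0],loss='soft_l1')
print(s.x,s.fun.reshape(-1,2).round(1))
i=cv2.resize(cv2.imread("pics/side.png"),None,fx=3,fy=3,interpolation=3); d=load("pics/side.png")
j=cv2.resize(cv2.imread("pics/scene.png"),None,fx=4,fy=4,interpolation=3)
for cc,im,k in((d,i,3),(c,j,4)):
    L=lambda ps,a,col:cv2.polylines(im,[np.array([w2pix(cc,W(s.x,q,a))*k+k/2 for q in ps],int)],True,col,1)
    L([q for q,_ in B],0,(0,0,255)); L([(-20,-170,60),(84,-170,60),(84,20,60),(-20,20,60)],s.x[3],(0,255,0)); L([(0,-202,95),(0,-170,95),(0,-170,60),(0,-202,60)],s.x[3],(255,255,0))
a=i[480:780,450:850]; b=j[760:1120,820:1540]
b=cv2.resize(b,(600,300)); a=cv2.resize(a,(600,300)) if 0 else a
cv2.imwrite("pics/c2.png",np.vstack([b,np.hstack([a,np.zeros((300,200,3),np.uint8)])]))
E
```

```text
[ 6.16203988e+02  8.04209970e+01  2.56419225e-03 -7.51319133e-02] [[-1.4 -0.1]
 [ 0.9 -0.2]
 [ 0.4  1. ]
 [ 0.3 -1. ]
 [ 0.2 -0.5]
 [-0.  -0.1]
 [-0.8  0.4]
 [-0.   0.3]]
```

View pics/c2.png

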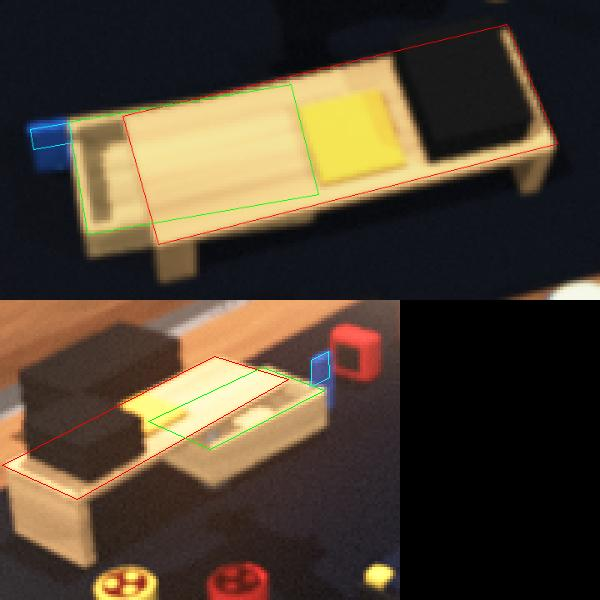

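Call:
step_arm:
  increments:
    - [[-4,4.5,0],[0,0,0],0]
    - [[-8,9,0],[0,0,0],0]
    - [[-11.2,13,0],[0,0,0],0]
    - [[-11.2,13,4.5],[0,0,0],0]
    - [[-11.2,13,9],[0,0,0],0]
    - [[-11.2,13,13.2],[0,0,0],0]
    - [[-11.2,13,13.2],[0,0,0],0]
  squeeze: 30

```text
time_s: 1.02
eef_pos: [653.2, -111.4, 68.8]
ee_rot: [-0.003, 0.707, 0.707, -0.001]
force: [-0.1, 1.2, 1.4]
grip_width: -0.001
grip_force: 0.0
```

```bash
cat >> h.py <<'E'
PIV=np.array([616.2,80.4]); YAW=0.0026
R0=R.from_quat([.70710678,.70710678,0,0])   # tool x->world y, y->x, z->-z
def tray(th,lx,ly):
    r=YAW-th; return PIV+np.array([[np.cos(r),-np.sin(r)],[np.sin(r),np.cos(r)]])@[lx,ly]
def rows(tgts,grip,cur=None):
    "tgts: (x,y,z,psi) psi = world yaw of the tool from R0"
    s=ctrl.sense(); p=s["eef_pos"]; q=s["ee_rot"]; r=R.from_quat([q[1],q[2],q[3],q[0]])
    for t in tgts:
        d=r.inv().apply(np.array(t[:3])-p)/10; w=(r.inv()*(R.from_euler('z',t[3])*R0)).as_rotvec(degrees=True)
        print([[*map(float,d.round(1))],[*map(float,w.round(0))],grip],end=",")
    print()
def st():
    s=ctrl.sense(); q=s["ee_rot"]; r=R.from_quat([q[1],q[2],q[3],q[0]])
    print(round(s["time_s"],2),s["eef_pos"].round(1),"psi",(r*R0.inv()).as_rotvec().round(3),s["force"].round(1),s["grip_width"].round(3),s["grip_force"])
E
python3 - <<'E'
from h import *
st()
rows([(*tray(t,19,-188),72,-t) for t in np.arange(.0,1.39,.11)],0)
E
```

```text
Traceback (most recent call last):
  File "h.py", line 28, in st
    print(round(s["time_s"],2),s["eef_pos"].round(1),"psi",(r*R0.inv()).as_rotvec().round(3),s["force"].round(1),s["grip_width"].round(3),s["grip_force"])
                                                                                                                 ^^^^^^^^^^^^^^^^^^^^^
AttributeError: 'float' object has no attribute 'round'
```

```bash
sed -i 's/s\["grip_width"\].round(3)/round(s["grip_width"],3)/' h.py
python3 - <<'E'
from h import *
st()
rows([(*tray(t,19,-188),72,-t) for t in np.arange(.0,1.39,.11)],0)
E
```

```text
1.02 [ 653.2 -111.4   68.8] psi [ 0.002  0.007 -0.   ] [-0.1  1.2  1.4] -0.001 0.0
[[0.4, -1.8, -0.3], [-0.0, -0.0, -0.0], 0],[[0.3, -3.8, -0.3], [-0.0, -0.0, 6.0], 0],[[0.4, -5.9, -0.3], [-0.0, -0.0, 13.0], 0],[[0.8, -7.9, -0.3], [-0.0, -0.0, 19.0], 0],[[1.3, -9.9, -0.3], [-0.0, -0.0, 25.0], 0],[[2.1, -11.9, -0.2], [-0.0, -0.0, 32.0], 0],[[3.1, -13.7, -0.2], [-0.0, -0.0, 38.0], 0],[[4.3, -15.4, -0.2], [-0.0, 0.0, 44.0], 0],[[5.7, -16.9, -0.2], [-0.0, 0.0, 50.0], 0],[[7.2, -18.3, -0.2], [-0.0, 0.0, 57.0], 0],[[8.9, -19.6, -0.2], [-0.0, 0.0, 63.0], 0],[[10.7, -20.6, -0.2], [-0.0, 0.0, 69.0], 0],[[12.6, -21.4, -0.2], [-0.0, 0.0, 76.0], 0],
```

Call:
step_arm:
  increments:
    - [[0.4,-1.8,-0.3],[0,0,0],0]
    - [[0.3,-3.8,-0.3],[0,0,6],0]
    - [[0.4,-5.9,-0.3],[0,0,13],0]
    - [[0.8,-7.9,-0.3],[0,0,19],0]
    - [[1.3,-9.9,-0.3],[0,0,25],0]
    - [[2.1,-11.9,-0.2],[0,0,32],0]
    - [[3.1,-13.7,-0.2],[0,0,38],0]
    - [[4.3,-15.4,-0.2],[0,0,44],0]

```text
time_s: 2.02
eef_pos: [501.6, -69.2, 76.3]
ee_rot: [0.001, 0.921, 0.389, 0.001]
force: [-0.2, -0.4, 0.2]
grip_width: 0.002
grip_force: 0.0
```

```bash
python3 - <<'E'
from h import *
st()
rows([(*tray(t,19,-188),72,-t) for t in (.88,.99,1.1,1.2,1.3,1.38,1.4)],0)
E
```

```text
2.02 [501.6 -69.2  76.3] psi [ 0.    -0.004 -0.772] [-0.2 -0.4  0.2] 0.002 0.0
[[-0.2, -2.3, 0.4], [0.0, -0.0, 6.0], 0],[[-0.1, -4.4, 0.4], [0.0, -0.0, 13.0], 0],[[0.3, -6.4, 0.4], [0.0, -0.0, 19.0], 0],[[0.8, -8.3, 0.4], [0.0, -0.0, 25.0], 0],[[1.5, -10.0, 0.4], [0.0, -0.0, 30.0], 0],[[2.2, -11.4, 0.4], [0.0, -0.0, 35.0], 0],[[2.4, -11.7, 0.4], [0.0, -0.0, 36.0], 0],
```

Call:
step_arm:
  increments:
    - [[-0.2,-2.3,0.3],[0,0,6],0]
    - [[-0.1,-4.4,0.3],[0,0,13],0]
    - [[0.3,-6.4,0.3],[0,0,19],0]
    - [[0.8,-8.3,0.3],[0,0,25],0]
    - [[1.5,-10.0,0.3],[0,0,30],0]
    - [[2.2,-11.4,0.3],[0,0,35],0]
    - [[2.4,-11.7,0.3],[0,0,36],0]
    - [[2.4,-11.7,0.3],[0,0,36],0]

```text
time_s: 3.02
eef_pos: [434.4, 29.2, 72.0]
ee_rot: [0.0, 0.996, 0.088, 0.001]
force: [0.6, -0.5, 0.5]
grip_width: 0.003
grip_force: 0.0
```

```bash
python3 - <<'E'
from h import *
st()
cap("scene","pics/s2.png"); cap("side","pics/d2.png")
a=cv2.imread("pics/s2.png")[120:300,130:400]; b=cv2.imread("pics/d2.png")[150:330,90:340]
cv2.imwrite("pics/c3.png",np.vstack([cv2.resize(x,(450,300),interpolation=3) for x in(a,b)]))
E
```

```text
3.02 [434.4  29.2  72. ] psi [ 1.000e-03 -2.000e-03 -1.395e+00] [ 0.6 -0.5  0.5] 0.003 0.0
```

View pics/c3.png

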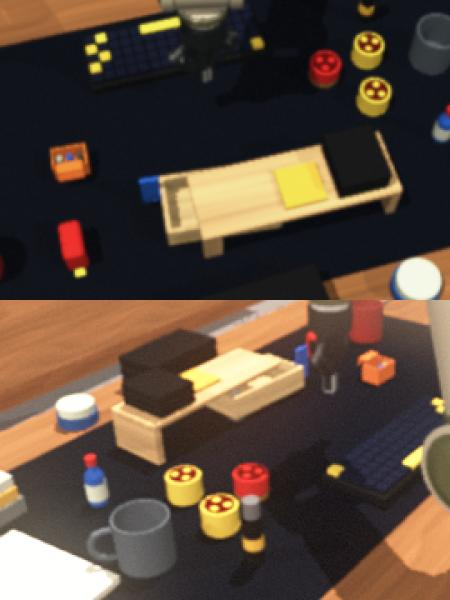

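```bash
python3 - <<'E'
from h import *
c=load("pics/s2.png"); d=load("pics/d2.png")
k=3
A=[]
for cc,f in((c,"pics/s2.png"),(d,"pics/d2.png")):
    im=cv2.resize(cv2.imread(f),None,fx=k,fy=k,interpolation=3)
    def P(p,col):
        u=w2pix(cc,p)*k+k/2; cv2.circle(im,tuple(int(x) for x in u),4,col,1)
    P((434.4,29.2,72),(0,255,0)); P((434.4,29.2,130),(0,255,255))
    for q in ((653.2,-111.4,69),(635,-108,72),(602,-105,72)): P(q,(255,0,255))
    P((420.5,262,46),(255,255,255));P((607,425,95),(255,255,255))
    A.append(im)
cv2.imwrite("pics/c4.png",np.vstack([A[0][420:800,420:1220],A[1][480:700,350:1150]]))
E
```

```text
(no output)
```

View pics/c4.png

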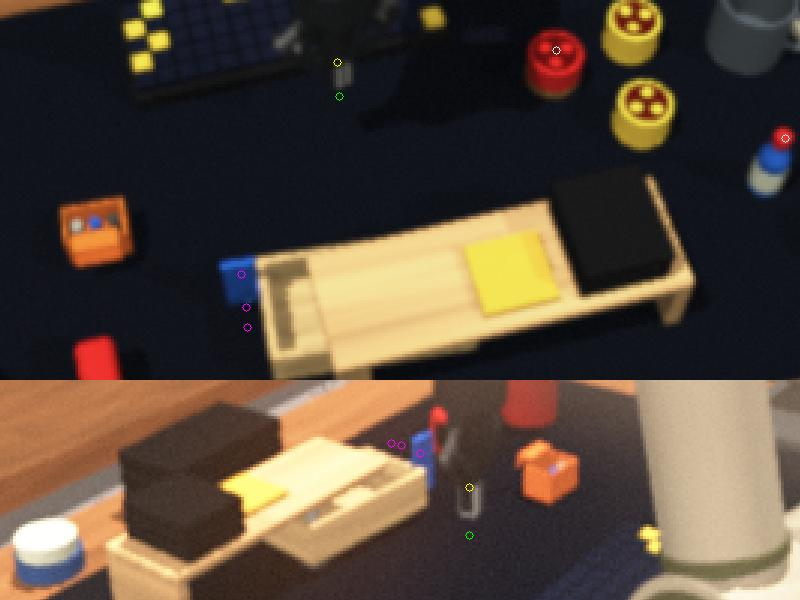

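Call:
step_arm:
  increments:
    - [[0,0,2.5],[0,0,0],0]
    - [[0,0,5],[0,0,0],0]
    - [[0,0,5.5],[0,0,0],0]
    - [[0,0,5.5],[0,0,0],0]

```text
time_s: 3.62
eef_pos: [433.9, 29.3, 16.4]
ee_rot: [0.0, 0.996, 0.087, 0.0]
force: [-1.3, 0.1, -0.1]
grip_width: -0.004
grip_force: 0.0
```

Call:
step_arm:
  increments:
    - [[0,0,0.5],[0,0,0],0]
    - [[0,0,0.5],[0,0,0],0]

```text
time_s: 3.88
eef_pos: [433.6, 29.5, 11.2]
ee_rot: [0.0, 0.996, 0.087, 0.0]
force: [0.0, 0.3, -0.5]
grip_width: -0.001
grip_force: 0.0
```

Call:
step_arm:
  increments:
    - [[0,0,0.6],[0,0,0],0]
    - [[0,0,0.6],[0,0,0],0]

```text
time_s: 4.12
eef_pos: [433.3, 29.6, 4.7]
ee_rot: [-0.0, 0.996, 0.087, -0.0]
force: [0.5, 0.2, 0.0]
grip_width: -0.002
grip_force: 0.0
```

Call:
step_arm:
  increments:
    - [[0,0,0.4],[0,0,0],0]
    - [[0,0,0.4],[0,0,0],0]

```text
time_s: 4.38
eef_pos: [433.3, 29.6, 0.7]
ee_rot: [-0.0, 0.996, 0.087, -0.0]
force: [-0.1, -0.7, -0.3]
grip_width: 0.0
grip_force: 0.0
```

```bash
python3 - <<'E'
from h import *
st()
w=cap("wrist","pics/w5.png"); d=cap("side","pics/d5.png"); s=ctrl.sense()["eef_pos"]
A=[]
im=cv2.resize(d["img"][:,:,::-1],None,fx=4,fy=4,interpolation=3)
for z in(0,20,40): cv2.circle(im,tuple((w2pix(d,(*s[:2],s[2]+z))*4+2).astype(int)),4,(0,255,0),1)
u,v=(w2pix(d,s)*4).astype(int); print(u,v); a=im[v-200:v+100,u-150:u+150]
im=cv2.resize(w["img"][:,:,::-1],(400,300))
for z in(0,20,40): cv2.circle(im,tuple((w2pix(w,(*s[:2],s[2]+z))*400/512).astype(int)),4,(0,255,0),1)
cv2.imwrite("pics/c5.png",np.hstack([a,im]))
E
```

```text
4.38 [433.3  29.6   0.7] psi [-0.000e+00  1.000e-03 -1.396e+00] [-0.1 -0.7 -0.3] 0.0 0.0
1090 921
```

View pics/c5.png

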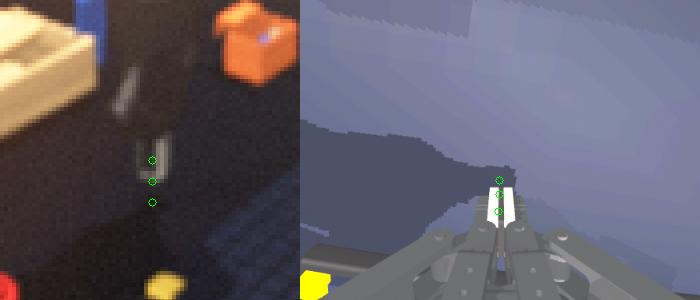

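Call:
step_arm:
  increments:
    - [[0,0,0.4],[0,0,0],0]
    - [[0,0,0.7],[0,0,0],0]
    - [[0,0,0.7],[0,0,0],0]

```text
time_s: 4.85
eef_pos: [433.4, 29.6, -6.3]
ee_rot: [-0.0, 0.996, 0.087, -0.0]
force: [0.4, -0.9, 0.0]
grip_width: 0.001
grip_force: 0.0
```

Call:
step_arm:
  increments:
    - [[0,0,0.4],[0,0,0],0]
    - [[0,0,0.4],[0,0,0],0]

```text
time_s: 5.1
eef_pos: [433.3, 29.6, -10.3]
ee_rot: [-0.0, 0.996, 0.087, -0.0]
force: [1.1, -0.3, -0.1]
grip_width: 0.002
grip_force: 0.0
```

Call:
step_arm:
  increments:
    - [[0,0,0.3],[0,0,0],0]
    - [[0,0,0.3],[0,0,0],0]

```text
time_s: 5.35
eef_pos: [433.4, 29.6, -13.2]
ee_rot: [-0.0, 0.996, 0.087, -0.0]
force: [-0.1, -0.1, 0.2]
grip_width: 0.005
grip_force: 0.0
```

Call:
step_arm:
  increments:
    - [[0,0,0.3],[0,0,0],0]
    - [[0,0,0.3],[0,0,0],0]

```text
time_s: 5.6
eef_pos: [433.4, 29.5, -16.2]
ee_rot: [-0.0, 0.996, 0.087, -0.0]
force: [-0.9, -0.2, 1.2]
grip_width: -0.004
grip_force: 0.0
```

Call:
step_arm:
  increments:
    - [[0,0,0.3],[0,0,0],0]
    - [[0,0,0.3],[0,0,0],0]

```text
time_s: 5.85
eef_pos: [433.4, 29.5, -19.2]
ee_rot: [-0.0, 0.996, 0.087, -0.0]
force: [-1.1, -0.1, 0.1]
grip_width: 0.0
grip_force: 0.0
```

Call:
step_arm:
  increments:
    - [[0,0,0.3],[0,0,0],0]
    - [[0,0,0.3],[0,0,0],0]

```text
time_s: 6.1
eef_pos: [433.4, 29.5, -22.2]
ee_rot: [-0.0, 0.996, 0.087, -0.0]
force: [0.2, -0.2, 0.2]
grip_width: -0.001
grip_force: 0.0
```

Call:
step_arm:
  increments:
    - [[0,0,0.2],[0,0,0],0]
    - [[0,0,0.2],[0,0,0],0]

```text
time_s: 6.35
eef_pos: [433.4, 29.5, -24.1]
ee_rot: [-0.0, 0.996, 0.087, -0.0]
force: [0.7, 0.8, 0.3]
grip_width: -0.001
grip_force: 0.0
```

Call:
step_arm:
  increments:
    - [[0,0,0.2],[0,0,0],0]
    - [[0,0,0.2],[0,0,0],0]

```text
time_s: 6.6
eef_pos: [433.4, 29.6, -26.1]
ee_rot: [-0.0, 0.996, 0.087, -0.0]
force: [0.0, 0.6, -0.3]
grip_width: 0.003
grip_force: 0.0
```

Call:
step_arm:
  increments:
    - [[0,0,0.2],[0,0,0],0]
    - [[0,0,0.2],[0,0,0],0]

```text
time_s: 6.85
eef_pos: [433.7, 29.5, -27.3]
ee_rot: [0.0, 0.996, 0.087, 0.0]
force: [-3.3, 0.5, 14.1]
grip_width: 0.003
grip_force: 6.9
```

```bash
python3 - <<'E'
from h import *
rows([(433,29,30,-1.3),(433,29,80,-1.2),(450,0,110,-1.05),(500,-40,110,-.88),(550,-80,110,-.7),(600,-112,110,-.55),(655,-112,110,-.37),(655,-112,110,-.2)],0)
E
```

```text
[[-0.1, 0.0, -5.7], [0.0, -0.0, -6.0], 0],[[-0.1, 0.0, -10.7], [0.0, -0.0, -11.0], 0],[[1.1, 3.2, -13.7], [0.0, -0.0, -20.0], 0],[[5.3, 8.0, -13.7], [0.0, -0.0, -30.0], 0],[[9.6, 12.8, -13.7], [0.0, -0.0, -40.0], 0],[[13.9, 16.8, -13.7], [0.0, -0.0, -48.0], 0],[[19.3, 17.8, -13.7], [0.0, -0.0, -59.0], 0],[[19.3, 17.8, -13.7], [0.0, -0.0, -69.0], 0],
```

Call:
step_arm:
  increments:
    - [[0,0,-5.7],[0,0,-6],0]
    - [[0,0,-10.7],[0,0,-11],0]
    - [[1.1,3.2,-13.7],[0,0,-20],0]
    - [[5.3,8.0,-13.7],[0,0,-30],0]
    - [[9.6,12.8,-13.7],[0,0,-40],0]
    - [[13.9,16.8,-13.7],[0,0,-49],0]
    - [[19.3,17.8,-13.7],[0,0,-59],0]
    - [[19.3,17.8,-13.7],[0,0,-69],0]

```text
time_s: 7.85
eef_pos: [656.5, -112.6, 106.9]
ee_rot: [-0.0, 0.77, 0.638, -0.0]
force: [-0.8, 0.3, 0.3]
grip_width: 0.0
grip_force: 0.0
```

```bash
python3 - <<'E'
from h import *
st()
rows([(655,-112,75,0),(655,-112,40,0)]+[(*tray(t,19,-188),40,-t) for t in np.arange(.0,.56,.11)],0)
E
```

```text
7.85 [ 656.5 -112.6  106.9] psi [ 0.     0.001 -0.186] [-0.8  0.3  0.3] 0.0 0.0
[[0.0, -0.2, 3.2], [-0.0, -0.0, -11.0], 0],[[0.0, -0.2, 6.7], [-0.0, -0.0, -11.0], 0],[[0.1, -2.1, 6.7], [-0.0, -0.0, -11.0], 0],[[-0.4, -4.2, 6.7], [-0.0, -0.0, -4.0], 0],[[-0.6, -6.2, 6.7], [-0.0, -0.0, 2.0], 0],[[-0.7, -8.3, 6.7], [-0.0, -0.0, 8.0], 0],[[-0.5, -10.4, 6.7], [-0.0, -0.0, 15.0], 0],[[-0.0, -12.4, 6.7], [-0.0, -0.0, 21.0], 0],
```

Call:
step_arm:
  increments:
    - [[0,-0.2,3.2],[0,0,-10],0]
    - [[0,-0.2,6.7],[0,0,-11],0]
    - [[0.1,-2.1,6.7],[0,0,-11],0]
    - [[-0.4,-4.2,6.7],[0,0,-4],0]
    - [[-0.6,-6.2,6.7],[0,0,2],0]
    - [[-0.7,-8.3,6.7],[0,0,8],0]
    - [[-0.5,-10.4,6.7],[0,0,15],0]
    - [[0,-12.4,6.7],[0,0,21],0]

```text
time_s: 8.85
eef_pos: [532.3, -88.7, 41.9]
ee_rot: [0.0, 0.876, 0.483, 0.0]
force: [2.3, -0.2, -0.0]
grip_width: 0.0
grip_force: 0.6
```

```bash
python3 - <<'E'
from h import *
st()
rows([(*tray(t,19,-188),40,-t) for t in np.arange(.66,1.38,.1)],0)
E
```

```text
8.85 [532.3 -88.7  41.9] psi [-0.    -0.001 -0.562] [ 2.3 -0.2 -0. ] 0.0 0.643493290990591
[[-0.1, -1.8, 0.2], [0.0, 0.0, 6.0], 0],[[-0.0, -3.7, 0.2], [0.0, 0.0, 11.0], 0],[[0.2, -5.6, 0.2], [0.0, -0.0, 17.0], 0],[[0.7, -7.4, 0.2], [0.0, -0.0, 23.0], 0],[[1.3, -9.2, 0.2], [0.0, -0.0, 29.0], 0],[[2.1, -10.9, 0.2], [0.0, -0.0, 34.0], 0],[[3.1, -12.5, 0.2], [0.0, -0.0, 40.0], 0],[[4.3, -14.0, 0.2], [0.0, -0.0, 46.0], 0],
```

Pushing now (force 2.3 N).

Call:
step_arm:
  increments:
    - [[-0.1,-1.8,0.2],[0,0,6],0]
    - [[0,-3.7,0.2],[0,0,11],0]
    - [[0.2,-5.6,0.2],[0,0,17],0]
    - [[0.7,-7.4,0.2],[0,0,23],0]
    - [[1.3,-9.2,0.2],[0,0,29],0]
    - [[2.1,-10.9,0.2],[0,0,34],0]
    - [[3.1,-12.5,0.2],[0,0,40],0]
    - [[4.3,-14.0,0.2],[0,0,46],0]

```text
time_s: 9.85
eef_pos: [436.5, 22.4, 40.0]
ee_rot: [0.0, 0.995, 0.103, 0.0]
force: [0.4, 0.0, 0.0]
grip_width: -0.0
grip_force: 0.6
```

```bash
python3 - <<'E'
from h import *
st()
rows([(*tray(1.36,19,-188),40,-1.36),(*tray(1.4,19,-188),40,-1.4)],0)
E
```

```text
9.85 [436.5  22.4  40. ] psi [-0.    -0.    -1.365] [0.4 0.  0. ] -0.0 0.6183573603630066
[[-0.0, 0.0, -0.0], [0.0, -0.0, -0.0], 0],[[-0.1, -0.7, -0.0], [0.0, -0.0, 2.0], 0],
```

Call:
step_arm:
  increments:
    - [[-0.1,-0.7,0],[0,0,2],0]
    - [[-0.1,-1.0,0],[0,0,2],0]
    - [[-0.1,-1.0,0],[0,0,2],0]
    - [[-0.1,1.5,0],[0,0,2],0]

```text
time_s: 10.35
eef_pos: [438.8, 7.3, 39.9]
ee_rot: [-0.0, 0.996, 0.088, -0.0]
force: [0.2, -0.7, 0.9]
grip_width: 0.002
grip_force: 0.0
```

```bash
python3 - <<'E'
from h import *
st()
rows([(437,2,85,-1.3),(437,2,130,-1.13),(435,30,140,-.96),(430,90,140,-.78),(425,140,140,-.6),(420,190,140,-.42),(420,230,130,-.24),(420,255,110,-.06)],80)
E
```

```text
10.35 [438.8   7.3  39.9] psi [-0.     0.    -1.394] [ 0.2 -0.7  0.9] 0.002 0.0
[[-0.3, 0.5, -4.5], [-0.0, 0.0, -5.0], 80],[[-0.3, 0.5, -9.0], [-0.0, 0.0, -15.0], 80],[[0.0, -2.3, -10.0], [-0.0, 0.0, -25.0], 80],[[0.6, -8.3, -10.0], [-0.0, 0.0, -35.0], 80],[[1.0, -13.3, -10.0], [-0.0, 0.0, -45.0], 80],[[1.4, -18.3, -10.0], [-0.0, 0.0, -56.0], 80],[[2.1, -22.3, -9.0], [-0.0, 0.0, -66.0], 80],[[2.5, -24.7, -7.0], [-0.0, 0.0, -76.0], 80],
```

Call:
step_arm:
  increments:
    - [[-0.3,0.5,-4.5],[0,0,-5],0]
    - [[-0.3,0.5,-9.0],[0,0,-15],0]
    - [[0,-2.3,-10.0],[0,0,-25],80]
    - [[0.6,-8.3,-10.0],[0,0,-35],80]
    - [[1.0,-13.3,-10.0],[0,0,-45],80]
    - [[1.4,-18.3,-10.0],[0,0,-56],80]
    - [[2.1,-22.3,-9.0],[0,0,-66],80]
    - [[2.5,-24.7,-7.0],[0,0,-76],80]

```text
time_s: 11.35
eef_pos: [420.8, 256.6, 110.0]
ee_rot: [0.0, 0.729, 0.685, 0.001]
force: [-0.2, 0.2, 0.4]
grip_width: 0.798
grip_force: 0.0
```

```bash
python3 - <<'E'
from h import *
st()
w=cap("wrist","pics/w6.png"); c=cap("scene","pics/s6.png"); d=cap("side","pics/d6.png")
cv2.imwrite("pics/c6.png",np.vstack([np.hstack([w["img"],w["img"]*0])[:300,:800][...,::-1], cv2.resize(np.hstack([c["img"],d["img"]]),(800,300))[:,:,::-1]]))
im=np.zeros((600,800,3),np.uint8); im[:300,:400]=cv2.resize(w["img"],(400,300)); im[:300,400:]=cv2.resize(d["img"],(400,300)); im[300:]=cv2.resize(c["img"][110:300,90:510],(800,362))[:300]
cv2.imwrite("pics/c6.png",im[:,:,::-1])
rows([(420.5,262,60,.17),(420.5,262,20,.17),(420.5,262,-20,.17)],80)
E
```

```text
11.35 [420.8 256.6 110. ] psi [ 0.001 -0.002 -0.062] [-0.2  0.2  0.4] 0.798 0.0
[[0.7, 0.0, 4.9], [-0.0, 0.0, -14.0], 80],[[0.7, 0.0, 8.9], [-0.0, 0.0, -14.0], 80],[[0.7, 0.0, 12.9], [-0.0, 0.0, -14.0], 80],
```

View pics/c6.png

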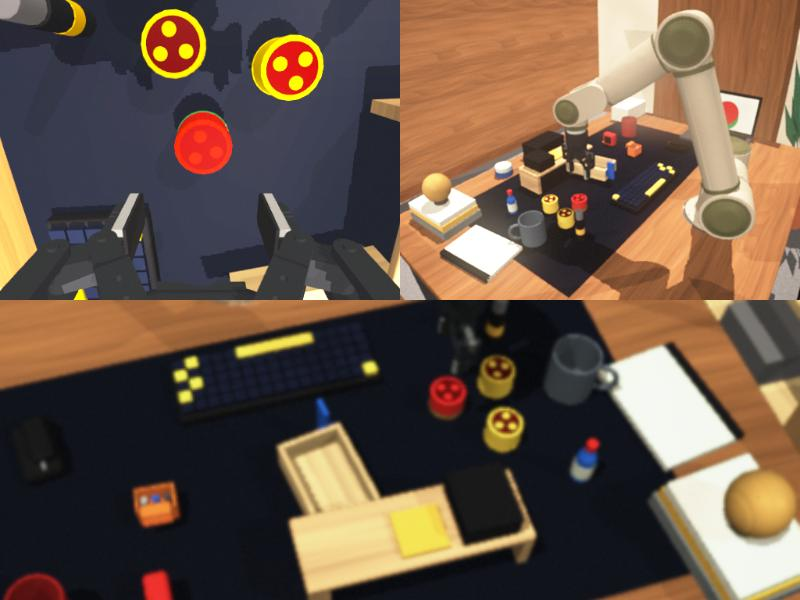

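```bash
python3 - <<'E'
from h import *
from scipy.optimize import least_squares
w=load("pics/w6.png"); c=load("pics/s6.png")
for z in(46,19): print("housing",pix2w(w,203*1.28,146*1.28,z), "yel",pix2w(w,173*1.28,44*1.28,z),pix2w(w,294*1.28,66*1.28,z))
print(w["extrinsics"][:3,3])
f=lambda u,v:(90+u/1.905,110+v/1.905)
T=[((-20,-170,60),f(345,424)),((84,-170,60),f(277,443)),((0,-202,95),f(318,401)),((0,-170,95),f(327,404))]
s=least_squares(lambda t:np.concatenate([w2pix(c,[*tray(t[0],*q[:2]),q[2]])-uv for q,uv in T]),[1.3]);print(s.x,s.fun.round(1))
print(tray(s.x[0],32,-95),tray(s.x[0],-16.5,-85))
E
```

```text
housing [423.79208318 260.42804134  46.        ] yel [403.89483009 352.76949197  46.        ] [507.08874773 328.74359237  46.        ]
housing [423.50661788 251.33104042  19.        ] yel [401.30992427 354.34399795  19.        ] [516.42952204 327.54152778  19.        ]
[426.26223854 339.14515876 279.63328082]
[-0.92866795] [-14.4 -60.   58.3 -56.2   2.  -39.5   2.  -51.9]
[711.52399231  49.37845119] [674.55459045  16.43132193]
```

```bash
python3 - <<'E'
from h import *
from scipy.optimize import least_squares
c=load("pics/s6.png")
f=lambda u,v:(90+u/1.905,110+(v-300)/1.905)
T=[((-20,-170,60),f(345,424)),((84,-170,60),f(277,443)),((0,-202,95),f(318,401)),((0,-170,95),f(327,404))]
s=least_squares(lambda t:np.concatenate([w2pix(c,[*tray(t[0],*q[:2]),q[2]])-uv for q,uv in T]),[1.3]);print(s.x,s.fun.round(1))
print(tray(s.x[0],32,-95),tray(s.x[0],-16.5,-85))
E
```

```text
[1.42637775] [-2.5 -1.8  0.7  0.   1.2 -2.4  0.7  4.3]
[526.91250373  34.82870411] [529.69988402  84.27039209]
```

Call:
step_arm:
  increments:
    - [[0.4,0.1,3],[0,0,-9],80]
    - [[0.4,0.1,7],[0,0,-14],80]
    - [[0.4,0.1,11],[0,0,-14],80]
    - [[0.4,0.1,12.9],[0,0,-14],80]
    - [[0.4,0.1,12.9],[0,0,-14],50]
    - [[0.4,0.1,12.9],[0,0,-14],50]
    - [[0.4,0.1,12.9],[0,0,-14],30]
    - [[0.4,0.1,12.9],[0,0,-14],30]
  squeeze: 25

```text
time_s: 12.5
eef_pos: [422.3, 258.7, -18.4]
ee_rot: [0.0, 0.643, 0.766, 0.0]
force: [-0.2, -0.5, -1.4]
grip_width: 0.646
grip_force: 26.6
```

```bash
python3 - <<'E'
from h import *
st(); print(tray(1.4,32,-95))
x,y=526,31
rows([(422,258,20,.17),(422,258,65,.17),(445,212,75,.17),(470,160,75,.17),(495,105,75,.17),(515,60,75,.17),(x,y,70,.17),(x,y,70,.17)],30)
rows([(x,y,40,.17),(x,y,20,.17),(x,y,8,.17),(x,y,2,.17)],30)
E
```

```text
12.5 [422.3 258.7 -18.4] psi [ 0.    -0.001  0.174] [-0.2 -0.5 -1.4] 0.646 26.637310276273638
[528.14549343  32.48962667]
[[-0.1, -0.0, -3.8], [0.0, -0.0, 0.0], 30],[[-0.1, -0.0, -8.3], [0.0, -0.0, 0.0], 30],[[-5.0, 1.4, -9.3], [0.0, -0.0, 0.0], 30],[[-10.6, 3.0, -9.3], [0.0, -0.0, 0.0], 30],[[-16.4, 4.5, -9.3], [0.0, -0.0, 0.0], 30],[[-21.2, 5.7, -9.3], [0.0, -0.0, 0.0], 30],[[-24.2, 6.3, -8.8], [0.0, -0.0, 0.0], 30],[[-24.2, 6.3, -8.8], [0.0, -0.0, 0.0], 30],
[[-24.2, 6.3, -5.8], [0.0, -0.0, 0.0], 30],[[-24.2, 6.3, -3.8], [0.0, -0.0, 0.0], 30],[[-24.2, 6.3, -2.6], [0.0, -0.0, 0.0], 30],[[-24.2, 6.3, -2.0], [0.0, -0.0, 0.0], 30],
```

Call:
step_arm:
  increments:
    - [[0,0,-3.8],[0,0,0],30]
    - [[0,0,-8.3],[0,0,0],30]
    - [[-5.0,1.4,-9.3],[0,0,0],30]
    - [[-10.6,3.0,-9.3],[0,0,0],30]
    - [[-16.4,4.5,-9.3],[0,0,0],30]
    - [[-21.2,5.7,-9.3],[0,0,0],30]
    - [[-24.2,6.3,-8.8],[0,0,0],30]
    - [[-24.2,6.3,-8.8],[0,0,0],30]

```text
time_s: 13.5
eef_pos: [526.4, 29.7, 68.8]
ee_rot: [-0.0, 0.644, 0.765, -0.0]
force: [-0.5, 0.8, 1.0]
grip_width: 0.653
grip_force: 27.4
```

Call:
step_arm:
  increments:
    - [[0,0,2.5],[0,0,0],30]
    - [[0,0,5],[0,0,0],30]
    - [[0,0,6.3],[0,0,0],30]
    - [[0,0,6.3],[0,0,0],30]

```text
time_s: 14.0
eef_pos: [525.7, 31.8, 5.8]
ee_rot: [-0.0, 0.643, 0.766, -0.0]
force: [0.8, -0.5, -0.4]
grip_width: 0.644
grip_force: 27.4
```

Call:
step_arm:
  increments:
    - [[0,0,0.3],[0,0,0],30]
    - [[0,0,0.5],[0,0,0],30]
    - [[0,0,0.5],[0,0,0],30]

```text
time_s: 14.38
eef_pos: [526.1, 31.3, 1.2]
ee_rot: [0.0, 0.643, 0.766, 0.0]
force: [-0.2, -0.4, -1.3]
grip_width: 0.648
grip_force: 27.4
```

Call:
step_arm:
  increments:
    - [[0,0,0.15],[0,0,0],30]
    - [[0,0,0.15],[0,0,0],30]

```text
time_s: 14.62
eef_pos: [526.0, 31.3, -0.6]
ee_rot: [-0.0, 0.643, 0.766, -0.0]
force: [0.7, 1.1, -1.3]
grip_width: 0.647
grip_force: 27.4
```

Nominally at the floor; feel for 1 mm more, then open.

Call:
step_arm:
  increments:
    - [[0,0,0.1],[0,0,0],30]
    - [[0,0,0.1],[0,0,0],30]

```text
time_s: 14.88
eef_pos: [526.0, 31.3, -1.6]
ee_rot: [-0.0, 0.643, 0.766, -0.0]
force: [-0.3, -0.3, -0.8]
grip_width: 0.647
grip_force: 27.4
```

Call:
step_arm:
  increments:
    - [[0,0,0],[0,0,0],68]
    - [[0,0,0],[0,0,0],75]
    - [[0,0,0],[0,0,0],80]
    - [[0,0,0],[0,0,0],80]
    - [[0,0,-6],[0,0,0],80]
    - [[0,0,-12],[0,0,0],80]
    - [[0,0,-12],[0,0,0],80]

```text
time_s: 15.75
eef_pos: [528.3, 31.0, 122.8]
ee_rot: [0.004, 0.643, 0.766, 0.002]
force: [0.1, 0.4, -0.7]
grip_width: 0.804
grip_force: 0.0
```

```bash
python3 - <<'E'
from h import *
st()
# caddy: orange mask in initial scene/side crops, estimate from hook/box pts
rows([(526,31,120,.1),(518,-20,120,.07),(508,-80,120,.07),(500,-140,120,.07),(493,-190,120,.07),(475,-205,120,.07)],80)
E
```

```text
15.75 [528.3  31.  122.8] psi [-0.002 -0.009  0.175] [ 0.1  0.4 -0.7] 0.804 0.0
[[0.0, -0.2, 0.3], [0.0, 0.0, 4.0], 80],[[-4.8, -1.9, 0.3], [0.0, 0.0, 6.0], 80],[[-10.6, -3.9, 0.3], [0.0, 0.0, 6.0], 80],[[-16.4, -5.8, 0.3], [0.0, 0.0, 6.0], 80],[[-21.2, -7.3, 0.3], [0.0, 0.0, 6.0], 80],[[-22.3, -9.4, 0.3], [0.0, 0.0, 6.0], 80],
```

```bash
python3 - <<'E'
from h import *
rows([(526,31,125,.3),(515,-20,125,.45),(505,-70,125,.63),(500,-110,125,.8),(495,-150,125,.98),(490,-190,120,1.15),(488,-227,115,1.32),(488,-227,110,1.486)],90)
E
```

```text
[[0.0, -0.2, -0.2], [0.0, 0.0, -7.0], 90],[[-4.8, -2.2, -0.2], [0.0, 0.0, -16.0], 90],[[-9.5, -4.1, -0.2], [0.0, 0.0, -26.0], 90],[[-13.4, -5.2, -0.2], [0.0, 0.0, -36.0], 90],[[-17.3, -6.4, -0.2], [0.0, 0.0, -46.0], 90],[[-21.1, -7.6, 0.3], [0.0, 0.0, -56.0], 90],[[-24.7, -8.5, 0.8], [0.0, 0.0, -66.0], 90],[[-24.7, -8.5, 1.3], [0.0, 0.0, -75.0], 90],
```

Call:
step_arm:
  increments:
    - [[0,-0.2,-0.2],[0,0,-7],90]
    - [[-4.8,-2.2,-0.2],[0,0,-16],90]
    - [[-9.5,-4.1,-0.2],[0,0,-26],90]
    - [[-13.4,-5.2,-0.2],[0,0,-36],90]
    - [[-17.3,-6.4,-0.2],[0,0,-46],90]
    - [[-21.1,-7.6,0.3],[0,0,-56],90]
    - [[-24.7,-8.5,0.8],[0,0,-66],90]
    - [[-24.7,-8.5,1.3],[0,0,-75],90]

```text
time_s: 16.75
eef_pos: [484.5, -228.8, 104.2]
ee_rot: [-0.001, 0.042, 0.999, 0.0]
force: [-0.2, -0.0, 0.1]
grip_width: 0.9
grip_force: 0.0
```

```bash
python3 - <<'E'
from h import *
st()
w=cap("wrist","pics/w7.png"); c=cap("scene","pics/s7.png")
im=np.zeros((600,800,3),np.uint8); im[:384,:512]=w["img"]
a=cv2.resize(c["img"][145:265,215:315],(288,345),interpolation=3); im[:345,512:]=a
b=cv2.resize(c["img"][195:240,150:195],(216,216),interpolation=3); im[384:,:216]=b
cv2.imwrite("pics/c7.png",im[:,:,::-1])
E
```

```text
16.75 [ 484.5 -228.8  104.2] psi [1.000e-03 0.000e+00 1.486e+00] [-0.2 -0.   0.1] 0.9 0.0
```

View pics/c7.png

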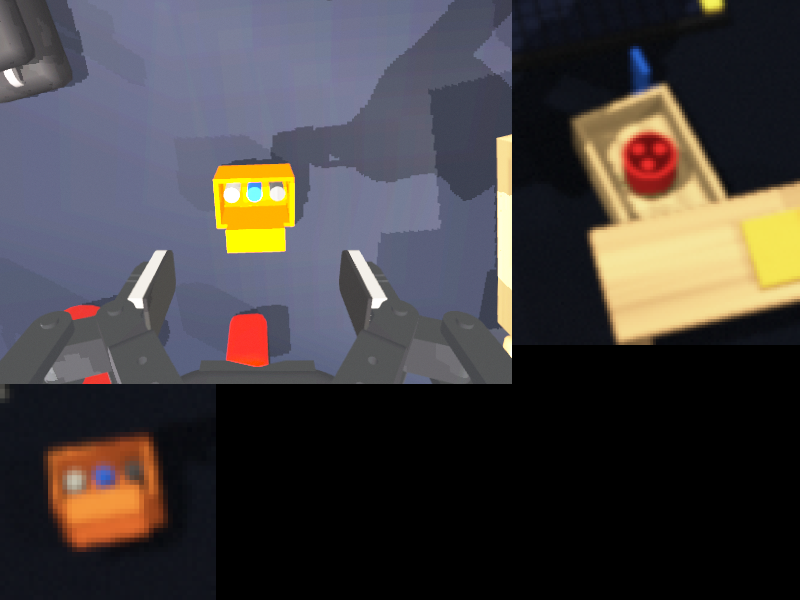

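```bash
python3 - <<'E'
from h import *
w=load("pics/w7.png")
P=[pix2w(w,u,v,40) for u,v in((214,179),(294,176),(217,228),(293,226))]
H=[pix2w(w,u,v,50) for u,v in((226,230),(286,229),(286,251),(227,252))]
for p in P+H:print(p.round(1))
print(np.mean(P,0),np.linalg.norm(P[0]-P[1]),np.linalg.norm(P[0]-P[2]))
for a,b in((P[0],P[1]),(P[2],P[3]),(H[0],H[1]),(H[3],H[2])): print(np.arctan2(*(b-a)[:2][::-1]))
E
```

```text
[ 471.1 -260.5   40. ]
[ 473.9 -201.4   40. ]
[ 511.  -263.3   40. ]
[ 514.4 -204.1   40. ]
[ 508.6 -255.    50. ]
[ 511.6 -210.3   50. ]
[ 530.2 -211.3   50. ]
[ 527.2 -256.4   50. ]
[ 492.60012152 -232.32233208   40.        ] 59.17755052337452 39.98903335724458
1.5245522591636627
1.5142804295812418
1.5036721843616994
1.504382358626996
```

```bash
python3 - <<'E'
from h import *
st()
rows([(495.5,-231,60,1.512),(495.5,-231,20,1.512),(495.5,-231,-22,1.512)],90)
E
```

```text
16.85 [ 484.5 -226.7  104. ] psi [0.003 0.    1.484] [-0.3  0.  -0.3] 0.9 0.0
[[-1.1, -0.3, 4.4], [0.0, -0.0, -2.0], 90],[[-1.2, -0.3, 8.4], [0.0, -0.0, -2.0], 90],[[-1.2, -0.3, 12.6], [0.0, -0.0, -2.0], 90],
```

Call:
step_arm:
  increments:
    - [[-1.1,-0.3,4.4],[0,0,-2],90]
    - [[-1.1,-0.3,8.4],[0,0,-2],90]
    - [[-1.1,-0.3,12.6],[0,0,-2],90]
    - [[-1.1,-0.3,12.6],[0,0,-2],90]
    - [[-1.1,-0.3,12.6],[0,0,-2],60]
    - [[-1.1,-0.3,12.6],[0,0,-2],50]
    - [[-1.1,-0.3,12.6],[0,0,-2],40]
    - [[-1.1,-0.3,12.6],[0,0,-2],40]
  squeeze: 25

```text
time_s: 17.85
eef_pos: [496.8, -231.1, -18.8]
ee_rot: [0.001, 0.026, 1.0, -0.001]
force: [-0.6, 0.5, 8.6]
grip_width: 0.699
grip_force: 29.9
```

```bash
python3 - <<'E'
from h import *
st()
E
```

```text
17.85 [ 496.8 -231.1  -18.8] psi [-3.000e-03 -1.000e-03  1.518e+00] [-0.6  0.5  8.6] 0.699 29.899300932884216
```

Call:
step_arm:
  increments:
    - [[0,0,-0.3],[0,0,0],40]
    - [[0,0,-0.6],[0,0,0],40]
    - [[0,0,-0.6],[0,0,0],40]

```text
time_s: 18.23
eef_pos: [496.0, -230.7, -14.2]
ee_rot: [0.0, 0.026, 1.0, -0.0]
force: [0.5, 0.4, -1.4]
grip_width: 0.696
grip_force: 29.0
```

Call:
step_arm:
  increments:
    - [[0,0,-3],[0,0,0],40]
    - [[0,0,-7],[0,0,0],40]
    - [[0,0,-10],[0,0,0],40]
    - [[0,0,-10],[0,0,0],40]
    - [[0,0,-10],[0,0,0],40]

```text
time_s: 18.85
eef_pos: [495.4, -230.3, 84.4]
ee_rot: [-0.001, 0.026, 1.0, 0.001]
force: [-0.2, -0.2, -1.1]
grip_width: 0.699
grip_force: 28.9
```

```bash
python3 - <<'E'
from h import *
st()
w=cap("wrist","pics/w8.png"); c=cap("scene","pics/s8.png"); d=cap("side","pics/d8.png")
im=np.zeros((384,800,3),np.uint8); im[:,:512]=w["img"]
im[:192,512:]=cv2.resize(c["img"][170:242,130:238],(288,192),interpolation=3)
im[192:,512:]=cv2.resize(d["img"][150:222,240:348],(288,192),interpolation=3)
cv2.imwrite("pics/c8.png",im[:,:,::-1])
E
```

```text
18.85 [ 495.4 -230.3   84.4] psi [0.002 0.    1.518] [-0.2 -0.2 -1.1] 0.699 28.947468101978302
```

View pics/c8.png

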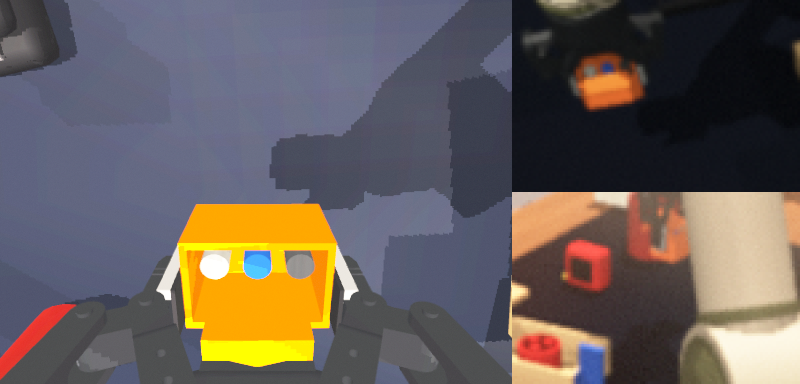

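```bash
python3 - <<'E'
from h import *
from scipy.optimize import least_squares
w=load("pics/w8.png"); s=ctrl.sense()["eef_pos"]
U=[(181,244),(335,243),(329,326),(188,328)]
L=[(-20,30),(-20,-30),(20,-30),(20,30)]
for sg in(1,-1):
  def W(p,q): c,n=np.cos(p[3]),np.sin(p[3]); return [p[0]+c*q[0]-n*q[1]*sg,p[1]+n*q[0]+c*q[1]*sg,p[2]]
  r=least_squares(lambda p:np.concatenate([w2pix(w,W(p,q))-u for q,u in zip(L,U)]),[492,-230,143,-.05])
  print(r.x,r.fun.round(1),r.x[:3]-s)
E
```

```text
[ 2065.89271138  -298.82052802 -2088.63488578   -15.74812935] [ 73.8  43.5 -73.   44.4 -67.1 -42.7  66.7 -44.6] [ 1570.47455604   -68.5197775  -2172.92459971]
[ 4.93624418e+02 -2.30817858e+02  1.40243013e+02 -4.37985364e-02] [-0.7  0.4  0.5  0.  -0.3  0.2  0.6 -0.6] [-1.79373761 -0.51710732 55.95329861]
```

```bash
python3 - <<'E'
from h import *
c=load("pics/s7.png")
im=cv2.cvtColor(c["img"],cv2.COLOR_RGB2HSV).astype(int); g=c["img"].astype(float).sum(2)
print([list(map(float,tray(1.4,-20,-y).round(1))) for y in(160,120,85,60)], tray(1.4,-16.5,-85))
# subpixel outer edge along image rows: find wood->dark transition right of predicted
P=[]
for y in np.arange(40,165,5):
    u0=w2pix(c,[*tray(1.4,-20,-y),60]); r=int(round(u0[1])); cols=np.arange(int(u0[0])-7,int(u0[0])+8)
    v=g[r,cols]; lo,hi=v[-4:].min(),np.median(v[:8]); h=(lo+hi)/2
    k=[i for i in range(len(v)-1) if v[i]>=h>v[i+1]]
    if k and hi-lo>120:
        i=k[-1]; e=cols[i]+(v[i]-h)/(v[i]-v[i+1]); p=pix2w(c,e,r,60); P.append(p[:2])
        d=p[:2]-PIV; a=YAW-1.4; print(y,round(e-u0[0],1),round(hi-lo),"local x",round(float(np.cos(a)*d[0]+np.sin(a)*d[1]),1),"ly",round(float(-np.sin(a)*d[0]+np.cos(a)*d[1]),1))
E
```

```text
[[455.1, 72.5], [494.5, 79.4], [529.0, 85.4], [553.6, 89.7]] [529.62789464  81.98763154]
40 0.5 426 local x -21.6 ly -40.0
45 0.8 434 local x -21.7 ly -43.6
50 0.6 376 local x -22.3 ly -50.5
55 0.8 359 local x -22.1 ly -54.3
60 1.0 353 local x -22.3 ly -57.9
65 0.5 342 local x -21.9 ly -65.4
70 0.9 311 local x -22.2 ly -68.9
75 1.0 349 local x -22.0 ly -72.7
80 0.7 343 local x -22.2 ly -80.0
85 1.0 350 local x -22.5 ly -83.5
90 1.1 384 local x -22.3 ly -87.4
95 0.8 408 local x -22.5 ly -94.7
100 1.0 422 local x -22.6 ly -98.4
105 1.0 450 local x -21.9 ly -102.5
110 0.6 444 local x -22.0 ly -110.0
115 0.8 401 local x -22.0 ly -113.8
120 0.9 447 local x -21.9 ly -117.6
125 0.8 422 local x -22.5 ly -125.0
130 1.2 334 local x -23.2 ly -128.5
135 1.4 330 local x -23.4 ly -132.3
140 1.1 326 local x -23.7 ly -139.9
145 1.2 290 local x -23.5 ly -143.8
150 1.3 336 local x -23.2 ly -147.8
155 1.2 428 local x -22.5 ly -152.1
160 0.6 498 local x -22.1 ly -160.0
```

```bash
python3 - <<'E'
from h import *
st()
x,y=525.3,107
rows([(495,-225,100,1.4),(495,-190,105,1.22),(500,-140,105,1.04),(505,-85,105,.86),(512,-30,105,.68),(518,25,105,.5),(523,75,105,.32),(x,y,100,.17)],40)
E
```

```text
19.0 [ 495.4 -230.3   84.3] psi [0.002 0.    1.518] [-0.3 -0.1 -1.3] 0.699 28.946678638458252
[[0.1, 0.5, -1.6], [0.0, -0.0, 7.0], 40],[[0.3, 4.0, -2.1], [0.0, -0.0, 17.0], 40],[[0.0, 9.0, -2.1], [0.0, -0.0, 27.0], 40],[[-0.2, 14.6, -2.1], [0.0, -0.0, 38.0], 40],[[-0.6, 20.1, -2.0], [0.0, -0.0, 48.0], 40],[[-0.9, 25.6, -2.0], [0.0, -0.0, 58.0], 40],[[-1.1, 30.6, -2.0], [0.0, -0.0, 69.0], 40],[[-1.2, 33.8, -1.5], [-0.0, -0.0, 77.0], 40],
```

Call:
step_arm:
  increments:
    - [[0.1,0.5,-1.6],[0,0,7],40]
    - [[0.3,4.0,-2.1],[0,0,17],40]
    - [[0,9.0,-2.1],[0,0,27],40]
    - [[-0.2,14.6,-2.1],[0,0,37],40]
    - [[-0.6,20.1,-2.0],[0,0,47],40]
    - [[-0.9,25.6,-2.0],[0,0,57],40]
    - [[-1.1,30.6,-2.0],[0,0,67],40]
    - [[-1.2,33.8,-1.5],[0,0,77],40]

```text
time_s: 20.0
eef_pos: [525.4, 108.4, 100.0]
ee_rot: [-0.0, 0.645, 0.765, -0.0]
force: [-0.0, -1.0, -0.9]
grip_width: 0.701
grip_force: 28.9
```

Call:
step_arm:
  increments:
    - [[0,0,0],[0,0,0],40]
    - [[0,0,0],[0,0,0],40]

```text
time_s: 20.25
eef_pos: [525.4, 105.7, 100.1]
ee_rot: [-0.0, 0.642, 0.767, -0.0]
force: [0.1, 0.5, -1.4]
grip_width: 0.697
grip_force: 28.9
```

```bash
python3 - <<'E'
from h import *
st()
rows([(525.3,107,60,.17),(525.3,107,30,.17),(525.3,107,0,.17)],40)
# check rim line in wrist view: brightness profile across wall
w=cap("wrist","pics/w9.png")
for z in(60,):
  for ly in(-60,-85,-110): print(w2pix(w,[*tray(1.4,-13,ly),z]).round(),w2pix(w,[*tray(1.4,-20,ly),z]).round())
E
```

```text
20.25 [525.4 105.7 100.1] psi [-0.     0.001  0.177] [ 0.1  0.5 -1.4] 0.697 28.86632591485977
[[0.1, 0.0, 4.0], [-0.0, 0.0, 0.0], 40],[[0.1, 0.0, 7.0], [-0.0, 0.0, 0.0], 40],[[0.1, 0.0, 10.0], [-0.0, 0.0, 0.0], 40],
[292. 240.] [292. 231.]
[257. 240.] [257. 231.]
[221. 240.] [221. 231.]
```

Call:
step_arm:
  increments:
    - [[0.1,0,4],[0,0,0],40]
    - [[0.1,0,7.5],[0,0,0],40]
    - [[0.1,0,8],[0,0,0],40]
    - [[0.1,0,8],[0,0,0],40]

```text
time_s: 20.8
eef_pos: [526.0, 106.7, 21.4]
ee_rot: [0.0, 0.643, 0.766, 0.0]
force: [-0.1, 0.8, -0.5]
grip_width: 0.702
grip_force: 28.8
```

Call:
step_arm:
  increments:
    - [[0,0,0.5],[0,0,0],40]
    - [[0,0,1.0],[0,0,0],40]
    - [[0,0,1.0],[0,0,0],40]

```text
time_s: 21.18
eef_pos: [525.3, 107.2, 10.4]
ee_rot: [-0.0, 0.643, 0.766, -0.0]
force: [0.3, -0.8, -0.6]
grip_width: 0.701
grip_force: 28.8
```

Call:
step_arm:
  increments:
    - [[0,0,0.4],[0,0,0],40]
    - [[0,0,0.6],[0,0,0],40]
    - [[0,0,0.6],[0,0,0],40]

```text
time_s: 21.55
eef_pos: [525.3, 107.3, 4.3]
ee_rot: [-0.0, 0.643, 0.766, -0.0]
force: [-0.0, -0.6, -0.0]
grip_width: 0.697
grip_force: 28.8
```

Call:
step_arm:
  increments:
    - [[0,0,0.2],[0,0,0],40]
    - [[0,0,0.4],[0,0,0],40]
    - [[0,0,0.4],[0,0,0],40]

```text
time_s: 21.92
eef_pos: [525.6, 107.0, 0.4]
ee_rot: [0.0, 0.643, 0.766, -0.0]
force: [-0.2, -1.7, -1.1]
grip_width: 0.705
grip_force: 28.8
```

Call:
step_arm:
  increments:
    - [[0,0,0.2],[0,0,0],40]
    - [[0,0,0.2],[0,0,0],40]

```text
time_s: 22.18
eef_pos: [526.0, 106.8, -1.3]
ee_rot: [0.001, 0.643, 0.766, 0.0]
force: [1.3, -4.5, 1.0]
grip_width: 0.697
grip_force: 29.2
```

Call:
step_arm:
  increments:
    - [[0,0,0.15],[0,0,0],40]
    - [[0,0,0.15],[0,0,0],40]

```text
time_s: 22.42
eef_pos: [526.3, 106.5, -2.5]
ee_rot: [0.001, 0.643, 0.766, 0.0]
force: [1.7, -6.1, 2.9]
grip_width: 0.698
grip_force: 29.4
```

Call:
step_arm:
  increments:
    - [[-0.15,0,0],[0,0,0],40]
    - [[-0.3,0,0],[0,0,0],40]
    - [[-0.3,0,0],[0,0,0],40]

```text
time_s: 22.8
eef_pos: [525.7, 104.4, -3.2]
ee_rot: [-0.0, 0.643, 0.766, -0.0]
force: [-0.4, -0.0, -2.2]
grip_width: 0.696
grip_force: 29.0
```

Call:
step_arm:
  increments:
    - [[0,0,0.15],[0,0,0],40]
    - [[0,0,0.15],[0,0,0],40]

```text
time_s: 23.05
eef_pos: [525.8, 104.4, -4.7]
ee_rot: [-0.0, 0.643, 0.766, -0.0]
force: [0.1, -0.4, -0.7]
grip_width: 0.703
grip_force: 28.9
```

Call:
step_arm:
  increments:
    - [[0,0,0.15],[0,0,0],40]
    - [[0,0,0.15],[0,0,0],40]

```text
time_s: 23.3
eef_pos: [526.0, 104.2, -5.2]
ee_rot: [0.0, 0.643, 0.766, -0.0]
force: [-3.7, -1.1, 9.0]
grip_width: 0.696
grip_force: 30.1
```

Call:
step_arm:
  increments:
    - [[0,0,0.15],[0,0,0],40]
    - [[0,0,0.15],[0,0,0],40]

```text
time_s: 23.55
eef_pos: [526.3, 103.9, -6.2]
ee_rot: [0.001, 0.643, 0.766, -0.0]
force: [-5.4, -2.4, 12.9]
grip_width: 0.698
grip_force: 31.1
```

Call:
step_arm:
  increments:
    - [[0,0,-0.1],[0,0,0],40]
    - [[0,0,-0.1],[0,0,0],74]
    - [[0,0,-0.1],[0,0,0],80]
    - [[0,0,-0.1],[0,0,0],88]
    - [[0,0,-0.1],[0,0,0],88]

```text
time_s: 24.18
eef_pos: [525.9, 104.3, -6.6]
ee_rot: [-0.0, 0.643, 0.766, -0.0]
force: [-0.9, -0.5, 0.2]
grip_width: 0.88
grip_force: 0.0
```

Call:
step_arm:
  increments:
    - [[0,0,-2],[0,0,0],88]
    - [[0,0,-6],[0,0,0],88]
    - [[0,0,-12],[0,0,0],88]
    - [[0,0,-12],[0,0,0],88]

```text
time_s: 24.68
eef_pos: [528.2, 104.3, 117.7]
ee_rot: [0.003, 0.643, 0.766, 0.003]
force: [-0.8, -0.3, -0.1]
grip_width: 0.884
grip_force: 0.0
```

```bash
python3 - <<'E'
from h import *
st()
w=cap("wrist","pics/w10.png"); c=cap("scene","pics/s10.png"); d=cap("side","pics/d10.png")
hsv=cv2.cvtColor(w["img"],cv2.COLOR_RGB2HSV)
for n,cc in(("w",w),("s",c),("d",d)):
    h=cv2.cvtColor(cc["img"],cv2.COLOR_RGB2HSV)
    m=((h[...,0]>5)&(h[...,0]<30)&(h[...,1]>200)&(h[...,2]>120)).astype(np.uint8)
    k,l,st_,ce=cv2.connectedComponentsWithStats(m)
    print(n,[(st_[i].tolist(),ce[i].round().tolist()) for i in range(1,k) if st_[i,4]>40])
    T=lambda lx,ly,z:w2pix(cc,[*tray(1.4,lx,ly),z]).round().tolist()
    print(" expect box corners z54",[T(-16.5-27.5+a,-85+b,54) for a,b in((-20,-30),(-20,30),(20,30),(20,-30))],"hook",[T(-16.5+a,-85+b,64) for a,b in((-7,-22),(-7,22),(9,22),(9,-22))])
E
```

```text
24.68 [528.2 104.3 117.7] psi [-0.001 -0.009  0.175] [-0.8 -0.3 -0.1] 0.884 0.0
w [([0, 64, 33, 31, 291], [22.0, 80.0]), ([411, 153, 101, 117, 8547], [470.0, 215.0]), ([214, 154, 81, 82, 5017], [253.0, 195.0])]
 expect box corners z54 [[211.0, 159.0], [294.0, 159.0], [292.0, 210.0], [213.0, 210.0]] hook [[223.0, 216.0], [283.0, 216.0], [282.0, 235.0], [223.0, 236.0]]
s [([287, 191, 11, 19, 81], [292.0, 202.0])]
 expect box corners z54 [[289.0, 184.0], [298.0, 200.0], [285.0, 205.0], [276.0, 189.0]] hook [[277.0, 189.0], [284.0, 201.0], [279.0, 203.0], [272.0, 191.0]]
d []
 expect box corners z54 [[240.0, 223.0], [224.0, 219.0], [230.0, 213.0], [246.0, 217.0]] hook [[244.0, 214.0], [232.0, 211.0], [235.0, 209.0], [247.0, 212.0]]
```

```bash
python3 - <<'E'
from h import *
st()
x,y=tray(1.4,-40,-188); print(x,y)
rows([(490,98,113,.17),(440,90,113,.17),(x,y,105,.17),(x,y,70,.17),(x,y,40,.17),(x,y,40,.17)],0)
E
```

```text
24.82 [525.4 104.3 112.6] psi [0.    0.002 0.175] [-0.8 -0.4 -1.1] 0.881 0.0
424.1180074089242 87.36477725716217
[[-0.0, -3.6, -0.0], [-0.0, -0.0, 0.0], 0],[[0.1, -8.7, -0.0], [-0.0, -0.0, 0.0], 0],[[0.1, -10.3, 0.8], [-0.0, -0.0, 0.0], 0],[[0.1, -10.3, 4.3], [-0.0, -0.0, 0.0], 0],[[0.1, -10.3, 7.3], [-0.0, -0.0, 0.0], 0],[[0.1, -10.3, 7.3], [-0.0, -0.0, 0.0], 0],
```

Call:
step_arm:
  increments:
    - [[0,-3.6,0],[0,0,0],0]
    - [[0.1,-8.7,0],[0,0,0],0]
    - [[0.1,-10.3,0.8],[0,0,0],0]
    - [[0.1,-10.3,0.8],[0,0,0],0]
    - [[0.1,-10.3,4.3],[0,0,0],0]
    - [[0.1,-10.3,7.3],[0,0,0],0]
    - [[0.1,-10.3,7.3],[0,0,0],0]

```text
time_s: 25.7
eef_pos: [423.7, 87.5, 38.9]
ee_rot: [-0.002, 0.643, 0.766, -0.001]
force: [0.3, 0.5, 0.4]
grip_width: 0.001
grip_force: 0.0
```

```bash
python3 - <<'E'
from h import *
st()
rows([(*tray(1.4,-28,-188),40,.17),(*tray(1.4,-18,-188),40,.17)]+[(*tray(t,-15,-188),40,1.57-t) for t in (1.36,1.3,1.22,1.14,1.06,.98)],0)
E
```

```text
25.7 [423.7  87.5  38.9] psi [0.001 0.004 0.174] [0.3 0.5 0.4] 0.001 0.0
[[-1.2, 0.0, -0.1], [-0.0, -0.0, 0.0], 0],[[-2.2, 0.0, -0.1], [-0.0, -0.0, 0.0], 0],[[-3.3, -0.0, -0.1], [-0.0, -0.0, -2.0], 0],[[-4.4, -0.0, -0.1], [-0.0, -0.0, -5.0], 0],[[-5.9, 0.1, -0.1], [-0.0, -0.0, -10.0], 0],[[-7.4, 0.3, -0.1], [-0.0, -0.0, -15.0], 0],[[-8.9, 0.6, -0.1], [-0.0, -0.0, -19.0], 0],[[-10.3, 1.0, -0.1], [-0.0, -0.0, -24.0], 0],
```

Call:
step_arm:
  increments:
    - [[-1.2,0,-0.1],[0,0,0],0]
    - [[-2.2,0,-0.1],[0,0,0],0]
    - [[-3.3,0,-0.1],[0,0,-2],0]
    - [[-4.4,0,-0.1],[0,0,-5],0]
    - [[-5.9,0.1,-0.1],[0,0,-10],0]
    - [[-7.4,0.3,-0.1],[0,0,-15],0]
    - [[-8.9,0.6,-0.1],[0,0,-19],0]
    - [[-10.3,1.0,-0.1],[0,0,-24],0]

```text
time_s: 26.7
eef_pos: [452.6, -13.5, 42.3]
ee_rot: [0.001, 0.469, 0.883, 0.0]
force: [-0.0, 2.2, -0.3]
grip_width: -0.001
grip_force: 0.6
```

```bash
python3 - <<'E'
from h import *
st()
rows([(*tray(t,-15,-188),40,1.57-t) for t in (.9,.82,.74,.66,.58,.5,.42,.35)],0)
E
```

```text
26.7 [452.6 -13.5  42.3] psi [-0.    -0.001  0.595] [-0.   2.2 -0.3] -0.001 0.5792465060949326
[[-1.4, -0.0, 0.2], [0.0, 0.0, -4.0], 0],[[-2.9, 0.0, 0.2], [0.0, 0.0, -9.0], 0],[[-4.4, 0.2, 0.2], [0.0, 0.0, -13.0], 0],[[-5.9, 0.5, 0.2], [0.0, 0.0, -18.0], 0],[[-7.3, 0.9, 0.2], [0.0, 0.0, -23.0], 0],[[-8.7, 1.4, 0.2], [0.0, 0.0, -27.0], 0],[[-10.1, 2.1, 0.2], [0.0, 0.0, -32.0], 0],[[-11.2, 2.7, 0.2], [0.0, 0.0, -36.0], 0],
```

Call:
step_arm:
  increments:
    - [[-1.4,0,0.1],[0,0,-4],0]
    - [[-2.9,0,0.1],[0,0,-9],0]
    - [[-4.4,0.2,0.1],[0,0,-13],0]
    - [[-5.9,0.5,0.1],[0,0,-18],0]
    - [[-7.3,0.9,0.1],[0,0,-23],0]
    - [[-8.7,1.4,0.1],[0,0,-27],0]
    - [[-10.1,2.1,0.1],[0,0,-32],0]
    - [[-11.2,2.7,0.1],[0,0,-36],0]

```text
time_s: 27.7
eef_pos: [537.6, -91.4, 41.3]
ee_rot: [0.0, 0.173, 0.985, -0.0]
force: [-1.1, 0.1, 0.8]
grip_width: 0.002
grip_force: 0.6
```

```bash
python3 - <<'E'
from h import *
st()
rows([(*tray(t,-15,-188),40,1.57-t) for t in (.3,.25,.2,.15,.11,.07,.04,.01)],0)
E
```

```text
27.7 [537.6 -91.4  41.3] psi [-1.000e-03 -0.000e+00  1.223e+00] [-1.1  0.1  0.8] 0.002 0.5717773362994194
[[-1.0, -0.0, 0.1], [-0.0, 0.0, -3.0], 0],[[-1.9, -0.0, 0.1], [-0.0, 0.0, -6.0], 0],[[-2.9, 0.0, 0.1], [-0.0, 0.0, -8.0], 0],[[-3.8, 0.1, 0.1], [-0.0, 0.0, -11.0], 0],[[-4.6, 0.2, 0.1], [-0.0, 0.0, -14.0], 0],[[-5.3, 0.3, 0.1], [-0.0, 0.0, -16.0], 0],[[-5.9, 0.5, 0.1], [-0.0, 0.0, -18.0], 0],[[-6.4, 0.6, 0.1], [-0.0, 0.0, -19.0], 0],
```

Call:
step_arm:
  increments:
    - [[-1.0,0,0.1],[0,0,-3],0]
    - [[-1.9,0,0.1],[0,0,-6],0]
    - [[-2.9,0,0.1],[0,0,-8],0]
    - [[-3.8,0.1,0.1],[0,0,-11],0]
    - [[-4.6,0.2,0.1],[0,0,-14],0]
    - [[-5.3,0.3,0.1],[0,0,-16],0]
    - [[-5.9,0.5,0.1],[0,0,-18],0]
    - [[-6.4,0.6,0.1],[0,0,-19],0]

```text
time_s: 28.7
eef_pos: [599.6, -106.4, 39.6]
ee_rot: [0.0, 0.008, 1.0, 0.0]
force: [-1.9, 1.0, 0.9]
grip_width: -0.001
grip_force: 0.6
```

Call:
step_arm:
  increments:
    - [[-0.3,0,0],[0,0,0],0]
    - [[-0.3,0,0],[0,0,0],0]

```text
time_s: 28.95
eef_pos: [601.2, -106.4, 39.5]
ee_rot: [-0.002, 0.009, 1.0, 0.0]
force: [-8.4, -1.8, 5.4]
grip_width: -0.003
grip_force: 4.2
```

Call:
step_arm:
  increments:
    - [[-0.3,0,0],[0,0,0],0]
    - [[-0.3,0,0],[0,0,0],0]

```text
time_s: 29.2
eef_pos: [601.0, -106.3, 39.5]
ee_rot: [-0.006, 0.009, 1.0, 0.001]
force: [-27.6, -1.5, 16.6]
grip_width: 0.001
grip_force: 13.7
```

Call:
step_arm:
  increments:
    - [[0.6,0,0],[0,0,0],0]
    - [[2,0,0],[0,0,0],0]
    - [[4,0,0],[0,0,0],0]
    - [[4,0,-4],[0,0,0],0]
    - [[4,0,-9],[0,0,0],0]
    - [[4,0,-12],[0,0,0],0]
    - [[4,0,-12],[0,0,0],0]

```text
time_s: 30.08
eef_pos: [566.5, -106.0, 161.8]
ee_rot: [0.002, 0.009, 1.0, -0.001]
force: [-0.0, 0.6, -0.4]
grip_width: 0.002
grip_force: 0.0
```

```bash
python3 - <<'E'
from h import *
st()
c=cap("scene","pics/s11.png"); d=cap("side","pics/d11.png")
for n,cc in(("s",c),("d",d)):
    h=cv2.cvtColor(cc["img"],cv2.COLOR_RGB2HSV)
    B=((h[...,0]>105)&(h[...,0]<125)&(h[...,1]>180)&(h[...,2]>60)).astype(np.uint8)
    O=((h[...,0]>4)&(h[...,0]<14)&(h[...,1]>190)&(h[...,2]>100)).astype(np.uint8)
    for nm,m in(("blue",B),("orange",O)):
        k,l,s,ce=cv2.connectedComponentsWithStats(m)
        print(n,nm,[(s[i].tolist(),ce[i].round(1).tolist()) for i in range(1,k) if s[i,4]>25])
    for th in(0,.06):
        T=lambda lx,ly,z:w2pix(cc,[*tray(th,lx,ly),z]).round(1).tolist()
        print(n,th,"tab",T(4,-202,95),T(4,-170,95),T(4,-202,65),"box",[T(-44+a,-85+b,54) for a,b in((-20,-30),(-20,30),(20,30),(20,-30))],"house",T(32,-95,64))
E
```

```text
30.07 [ 566.5 -106.   161.8] psi [-0.005 -0.003  1.553] [-0.   0.6 -0.4] 0.002 0.0
s blue [([463, 0, 49, 41, 1703], [488.8, 19.1]), ([393, 188, 11, 9, 65], [397.6, 192.5]), ([214, 230, 13, 16, 158], [219.9, 237.6])]
s orange [([345, 141, 13, 10, 39], [351.2, 145.9]), ([352, 169, 10, 10, 32], [356.2, 173.4]), ([241, 210, 24, 14, 121], [252.5, 214.7])]
s 0 tab [214.8, 234.7] [226.4, 231.9] [215.8, 239.6] box [[241.1, 213.2], [261.5, 208.4], [265.2, 220.4], [244.5, 225.3]] house [256.3, 239.5]
s 0.06 tab [213.9, 230.7] [225.6, 228.6] [214.9, 235.7] box [[241.9, 210.9], [262.6, 207.2], [265.4, 219.3], [244.4, 223.1]] house [255.2, 237.8]
d blue []
d orange [([246, 202, 10, 11, 35], [251.2, 207.7])]
d 0 tab [255.1, 175.5] [249.7, 178.4] [255.2, 182.8] box [[255.6, 199.0], [244.9, 205.7], [235.9, 202.5], [246.7, 196.1]] house [230.9, 191.6]
d 0.06 tab [257.6, 176.3] [251.9, 179.1] [257.8, 183.6] box [[256.4, 200.0], [244.9, 206.4], [236.3, 202.9], [247.9, 196.7]] house [232.5, 191.8]
```

```bash
python3 - <<'E'
from h import *
for f in("pics/scene.png","pics/s11.png"):
    h=cv2.cvtColor(load(f)["img"],cv2.COLOR_RGB2HSV)[215:260,205:240]
    m=(h[...,0]>105)&(h[...,0]<125)&(h[...,1]>180)&(h[...,2]>60); y,x=np.nonzero(m); print(len(x),x.mean()+205,y.mean()+215,y.min()+215,y.max()+215)
    R_=cv2.cvtColor(load(f)["img"],cv2.COLOR_RGB2HSV)
c=load("pics/s11.png");print(ctrl.sense()["dq"].round(4))
print(ctrl.finish_job())
E
```

```text
158 218.99367088607596 232.64556962025316 225 240
158 219.90506329113924 237.5759493670886 230 245
[-0.0008  0.0164  0.0141 -0.0021  0.0003 -0.001 ]
the job is handed in; nothing more can be done
None
```

The job is handed in after 30 s: tray swung home against its stop, red housing placed on its floor, orange caddy hung on the front rim. The last camera measurements agree for the tray and caddy, the housing was last seen before the swing home, and no verdict came back.

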